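# Seat the keyed sample cell in the photometer and hold it home

## Task

Take the sample cell with the knurled metal collar out of the stand and lower its vial into the well of the photometer. The collar will stop on the pins of the port: turn it until its hidden keyways drop over them, then push it fully home against the ejector spring and finish while still gripping it and pushing it down, for it springs up if let go. Leave the other vial, the glassware and the bottles where they stand.

Things in the scene. Friction and masses are not known exactly. Their poses are not given: they have to be found in the camera images.
- cell: Sample cell, loose, about 150 g, upright in either hole of the stand: a glass vial 25 mm in diameter, 58 mm long, with a bevelled foot, under a round knurled aluminium collar 44 mm in diameter and 38 mm high; 96 mm in all. Origin: centre of the vial's underside; z up along the vial.
- collar_base (a point): Centre of the collar's underside, 58 mm above the vial's underside. Cut into this underside are three equal blind keyways 120 degrees apart, 9.5 mm wide, 11 mm deep, at 18 mm from the axis. They cannot be seen from outside and their directions are not given.
- collar_grip (a point): Centre of the collar, 24 mm above its underside: a good height to grip it, across any diameter (44 mm).
- seat (a point): Centre of the mouth of the photometer's sample well, on the top face of its dark steel port ring (60 mm wide, bore 28 mm, top 100 mm above the table). z up. Home: the collar's underside lies on the ring, at this point. Over the last 5 mm the vial's foot pushes down the spring ejector: 4 N at first, 7 N when home.
- pin_tops (a point): On the well's axis, 9 mm above seat, level with the tops of three upright round-topped steel pins 5 mm thick that stand on the ring 120 degrees apart, 18 mm from the axis. Their directions vary and are not given. Off the keyways, the collar's underside stops at this height; turned up to 120 degrees, either way, it drops, within about 5 degrees.
- ejector (a joint): Spring ejector in the floor of the well, m: 0 up (rest), about 0.005 pushed down when the cell is home.
- photometer: White photometer, fixed, case 220 mm deep (x) by 270 mm wide (y), top face 92 mm high, with a lower 66 mm console towards the robot. Origin: centre of the case's underside; the well's axis lies 45 mm from it towards the robot (its -x).
- stand: Grey plastic block, fixed, 70 x 170 x 50 mm high, long along its y, with two upright through holes of 28 mm, 45 mm either side of its centre along y. Origin: centre of its underside. The vials stand on the table through the holes.
- plain_vial: The other vial in the stand, loose: 25 mm in diameter, 91 mm high in all, with a narrow 20 mm black stopper and no collar. Origin: centre of its underside. Leave it alone.
- beaker: Clear beaker, loose, 72 mm wide, 95 mm high, origin at its underside. Leave it alone.
- amber_bottle: Amber bottle, loose, 60 mm wide, 130 mm high, origin at its underside. Leave it alone.
- reagent_jar: White jar, loose, 80 mm wide, 110 mm high, origin at its underside. Leave it alone.
- dish: Small white dish, loose, 90 mm wide, 18 mm high, origin at its underside. Leave it alone.
- jug_a: White bottle, loose, 84 mm wide, 190 mm high, origin at its underside. Leave it alone.
- jug_b: Second white bottle, loose, 84 mm wide, 190 mm high, origin at its underside. Leave it alone.
There are look-alikes about, which are no part of the job. What is shaped like the cell but blue is not meant.

How it is judged:
On the way, in this order (a step that is already met when the one before it is completed fails the run):
1. the cell is lifted clear of the stand (height (world z) of cell above 0.06 m and contact force between the fingers and cell above 1 N), for 0.1 s.
2. the vial is upright in the well, its collar still above the port ring (z of collar_base in the frame of seat between 0.0025 and 0.04 m and horizontal distance between collar_base and seat below 0.006 m and angle between cell's own z axis and vertical below 0.15 rad), for 0.05 s.
3. the collar is over the pins and pushed home, held by the gripper (z of collar_base in the frame of seat between -0.003 and 0.0018 m and horizontal distance between collar_base and seat below 0.004 m and angle between cell's own z axis and vertical below 0.06 rad and value of joint ejector above 0.003 m and contact force between the fingers and cell above 3 N), for 0.2 s.
At the end, for the whole second after the job is handed in: The collar's underside is within 1.8 mm of the port ring and within 4 mm of the well's axis, the cell upright within 0.06 rad and still, the ejector pushed down more than 3 mm, the fingers touching the cell with more than 3 N, and every bystander within 30 mm of its start (all of step 3 and linear speed of cell below 0.02 m/s and distance of each of plain_vial, beaker, amber_bottle, reagent_jar, dish, jug_a, jug_b from where it was at the start of the episode below 0.03 m); the arm keeps its last pose, push and grip.
It fails at once if a bystander is pushed away from its place or knocked over (distance of any of plain_vial, beaker, amber_bottle, reagent_jar, dish, jug_a, jug_b from where it was at the start of the episode above 0.03 m or angle between any of plain_vial, beaker, amber_bottle, reagent_jar, dish, jug_a, jug_b's own z axis and vertical above 0.5 rad).
It fails at once if the sample cell is tipped over (angle between cell's own z axis and vertical above 0.7 rad).
It also fails if it takes over 59 s, if anything falls off the work surface, if the arm or the gripper's body presses on something with over 40 N, if the wrist force passes 120 N, or if a joint passes its speed limit or range.

## Robot

A 6-joint arm with a two-finger parallel gripper is mounted at the origin on the work surface. World frame = base frame: x ahead of the robot, y to its left, z up, the work surface at z = 0. Lengths are in m, angles in rad, forces in N, time in s.
With the tool pointing down it reaches from about 0.25 to 0.775 m from the base axis. Payload 4 kg.
Tool frame: the origin (TCP) lies at the very end of the fingers, on their centre line; the grasp point (between the pads) lies 19 mm behind it (robot.grip_point_offset is the distance from the TCP to the grasp point, in m); z points along the fingers, x is the direction in which the jaws open and shut, and the axes are right-handed (so a half turn about z gives the same grasp; the last joint's range is limited). The gripper opens to 94 mm and grips with 3 to 60 N. Pads are 16 mm wide; open, the fingers measure 119 mm over their backs; the gripper's body (75 mm by 177 mm) begins 78 mm behind the grasp point.
Start: joints at [1.177, 0.087, 1.371, -0, 1.684, -0.103], TCP at [0.158, 0.527, 0.181] pointing down, gripper open.
Joint ranges: [-3.1, 3.1], [-0.76, 2.03], [0.27, 2.55], [-1.08, 4.22], [0.17, 2.65], [-2.57, 2.57]. Speed limits (rad/s): [2.79, 2.79, 3.14, 3.14, 3.14, 3.14].

## Interface

Orientations are given as [roll, pitch, yaw] about the fixed x, y, z axes, in that order (R = Rz(yaw) Ry(pitch) Rx(roll)).
In Python, from bench import robot gives the robot as it stands.
- The arm moves only by the shell command python3 -m inch 'ROWS'. ROWS is text: rows parted by semicolons, each of 5 numbers parted by spaces: the shift along the tool's x, y, z in cm, then the turn about the tool's z in rad, then the closure, from 0 (fully open) to 1 (shut). In form: tx ty tz spin claw; .... A call has 1 to 20 rows; each row is the pose to reach, as a shift and turn from the pose measured when the call began, along the tool's axes at that moment; what a row does not reach only later rows make up. A row lasts 1/12 s, in which the tool goes at most 41.7 mm and 7.16 degrees, less where a joint would pass 70% of its speed; a pose out of reach is approached as far as the arm can. A call with a gripper value outside its range is refused whole. The fingers move at their own pace and stop on an object; the grip force is fixed at half the most. Time passes only in rows, so rows that repeat a pose let the fingers close. It gives the time, the measured TCP pose, the force and the opening at its end, in the units of the state.
- robot.get_obs(): the state, without advancing time (a new reading comes with each control period).
- robot.snapshot(name): name is "side" or "top" or "wrist"; returns (picture, depth): 400x640x3 uint8, blue, green, red; 400x640 float32, m along the optical axis (not along the pixel's ray), 0 where there is no reading.
- robot.camera_info(name): a dict with "K" (3x3 intrinsics, pixels), "extrinsics" (4x4, takes a point from world to camera coordinates); the wrist camera has in their place "mount" (4x4, takes a point from camera to tool coordinates, whose origin is the TCP and whose axes are the tool frame's). Camera axes: x right, y down, z forward; pixel columns grow to the right and rows downward; lengths in m; the calibration is good to about 2 mm. The wrist camera is an equidistant fisheye: a pixel r from the principal point sees the ray r / f radians off the axis. A picture is of the moment at which its call begins: read the wrist's pose just before it. camera_info takes no time and is no camera call.
- robot.close_job(): hands the job in, once; it reports no verdict.
The state is a dict: "time": time; "joint_positions": joint angles; "qvel": joint speeds; "joint_torque": joint torques, N m; "tool_pos": TCP position; "ee_rot": TCP orientation; "wrist_force": force on the tool from outside, world axes, zero at the start; "wrist_torque": the same for the moment, N m; "width": finger opening in m.
Only numpy, scipy, OpenCV 4.12 (cv2) and the standard library are available. Lean on these libraries where they do the work, as an engineer would, in place of code of your own. Each camera call takes 0.05 s, during which the arm holds its last target.

## Working session

There is one attempt and no reset: what is moved stays moved. The work goes in short steps, Python scripts to look and compute and a shell command to move; the robot and the scene stay as the last step left them, time stands still between calls to the robot, and variables do not carry over. Pictures are saved under pics/ and viewed, and the job is handed in when it is done.

```bash
ls; mkdir -p pics
cat > h.py <<'E'
import numpy as np, cv2, json
from bench import robot
from scipy.spatial.transform import Rotation as R
def snap(n,f):
    o=robot.get_obs(); p,d=robot.snapshot(n); cv2.imwrite(f'pics/{f}.png',p); np.savez(f'pics/{f}.npz',p=p,d=d,pos=o['tool_pos'],rot=o['ee_rot']); return p,d,o
def world(n,d):
    c=robot.camera_info(n);K=np.array(c['K']);E=np.linalg.inv(np.array(c['extrinsics']))
    v,u=np.mgrid[0:d.shape[0],0:d.shape[1]]
    P=np.stack([(u-K[0,2])/K[0,0]*d,(v-K[1,2])/K[1,1]*d,d],-1)
    return P@E[:3,:3].T+E[:3,3]
E
python3 - <<'E'
from h import *
for n in ['side','top','wrist']: snap(n,n+'0'); print(n,robot.camera_info(n))
print(robot.get_obs())
E
```

```text
pics
side {'K': array([[464.40746466,   0.        , 320.06992022],
       [  0.        , 464.40746466, 193.1043982 ],
       [  0.        ,   0.        ,   1.        ]]), 'extrinsics': array([[-0.91145674, -0.41127254, -0.01007557,  0.46172277],
       [-0.22519264,  0.51926576, -0.8244097 ,  0.20879216],
       [ 0.34428896, -0.74914483, -0.56590382,  1.25726308],
       [ 0.        ,  0.        ,  0.        ,  1.        ]])}
top {'K': array([[495.47747089,   0.        , 310.85926892],
       [  0.        , 495.47747089, 203.04372137],
       [  0.        ,   0.        ,   1.        ]]), 'extrinsics': array([[-0.0151182 , -0.9998795 ,  0.0035239 , -0.0168044 ],
       [-0.98989892,  0.01447024, -0.1410345 ,  0.55812419],
       [ 0.14096652, -0.00562049, -0.98999841,  1.56657493],
       [ 0.        ,  0.        ,  0.        ,  1.        ]])}
wrist {'K': array([[309.70691629,   0.        , 318.38303722],
       [  0.        , 309.70691629, 198.69559021],
       [  0.        ,   0.        ,   1.        ]]), 'mount': array([[ 9.99999995e-01,  9.89170338e-05, -2.92423589e-05,
         
[... 241 characters left out ...]
+00,
         1.00000000e+00]])}
{'time': 0.15, 'joint_positions': array([ 1.17686740e+00,  8.78251560e-02,  1.37188047e+00, -6.07264746e-06,
        1.68360968e+00, -1.03113972e-01]), 'qvel': array([-0.00026311, -0.00181225, -0.00475136,  0.00010792, -0.00070308,
        0.00066656]), 'joint_torque': array([ 1.53882967e-03, -3.40642762e+01, -3.02792537e+01,  7.17982859e-02,
        3.05267796e-02, -1.10137212e-04]), 'tool_pos': array([0.15754056, 0.52647676, 0.18036478]), 'ee_rot': array([-3.14142134e+00,  1.71412479e-03,  1.27998084e+00]), 'wrist_force': array([ 0.05208924,  0.52750029, -1.34041683]), 'wrist_torque': array([0.02257422, 0.03807751, 0.02222449]), 'width': 0.0938535913687787}
```

View pics/top0.png

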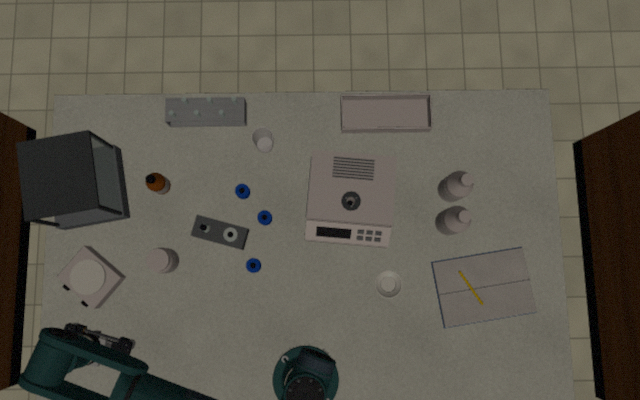

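View pics/side0.png

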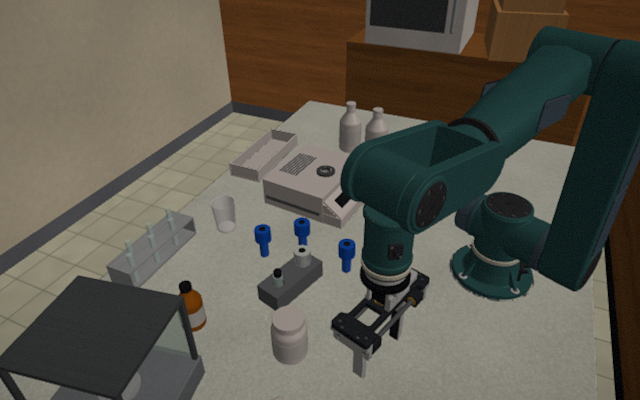

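View pics/wrist0.png

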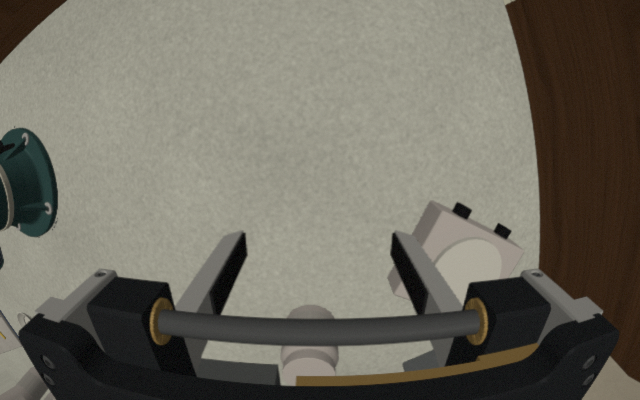

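Candidates for the cell in the top view: the pale collar in the stand at (231,234), the dark-stoppered vial in the stand at (205,227), and three blue collars at (243,191), (265,217) and (253,265). By the description I choose (231,234), and I'll check it in a crop and measure.

Run:
```python
from h import *
z=np.load('pics/top0.npz');p,d=z['p'],z['d']
a=cv2.resize(p[180:280,180:280],(500,500),interpolation=cv2.INTER_CUBIC)
b=cv2.resize(p[170:230,325:385],(300,300),interpolation=cv2.INTER_CUBIC)
o=np.zeros((500,800,3),np.uint8);o[:,:500]=a;o[:300,500:]=b;cv2.imwrite('pics/crop0.png',cv2.convertScaleAbs(o,alpha=1.5))
W=world('top',d)
for u,v in [(231,234),(205,227),(243,191),(265,217),(253,265),(350,201),(388,283),(162,260),(155,182),(262,140),(452,220),(457,185)]:
    print((u,v),W[v,u].round(3))
# clusters
def cl(u0,u1,v0,v1,z0,z1,nm):
    s=W[v0:v1,u0:u1].reshape(-1,3);m=(s[:,2]>z0)&(s[:,2]<z1);q=s[m]
    (c,r)=cv2.minEnclosingCircle(q[:,:2].astype(np.float32));print(nm,len(q),'mec',np.round(c,4),round(r,4),'mean',q.mean(0).round(4))
cl(215,250,218,252,.085,.105,'cell')
cl(195,217,215,240,.075,.1,'plain')
cl(325,380,175,225,.097,.112,'ring')
cl(230,255,180,200,.07,.11,'b1');cl(253,277,205,228,.07,.11,'b2');cl(240,266,252,278,.07,.11,'b3')
s=W[205:255,185:255].reshape(-1,3);q=s[(s[:,2]>.04)&(s[:,2]<.056)];print('stand',cv2.minAreaRect(q[:,:2].astype(np.float32)))
```

```text
(231, 234) [0.457 0.225 0.092]
(205, 227) [0.48  0.306 0.092]
(243, 191) [0.59  0.187 0.1  ]
(265, 217) [0.508 0.119 0.094]
(253, 265) [0.36  0.156 0.097]
(350, 201) [ 0.561 -0.151  0.049]
(388, 283) [ 0.297 -0.272  0.001]
(162, 260) [0.379 0.431 0.109]
(155, 182) [0.622 0.462 0.103]
(262, 140) [0.779 0.136 0.01 ]
(452, 220) [ 0.486 -0.451  0.138]
(457, 185) [ 0.59  -0.468  0.153]
cell 165 mec [0.455  0.2287] 0.0227 mean [0.4549 0.2276 0.0953]
plain 43 mec [0.4795 0.3127] 0.0119 mean [0.4785 0.3133 0.088 ]
ring 333 mec [ 0.5651 -0.1588] 0.1056 mean [ 0.5591 -0.1514  0.1001]
b1 174 mec [0.5926 0.1946] 0.0248 mean [0.5912 0.1917 0.094 ]
b2 172 mec [0.5074 0.1228] 0.0226 mean [0.5061 0.122  0.0941]
b3 175 mec [0.3591 0.1583] 0.0228 mean [0.3588 0.1575 0.0944]
stand ((0.4677209258079529, 0.27213096618652344), (0.17236623167991638, 0.07003266364336014), 74.00364685058594)
```

View pics/crop0.png

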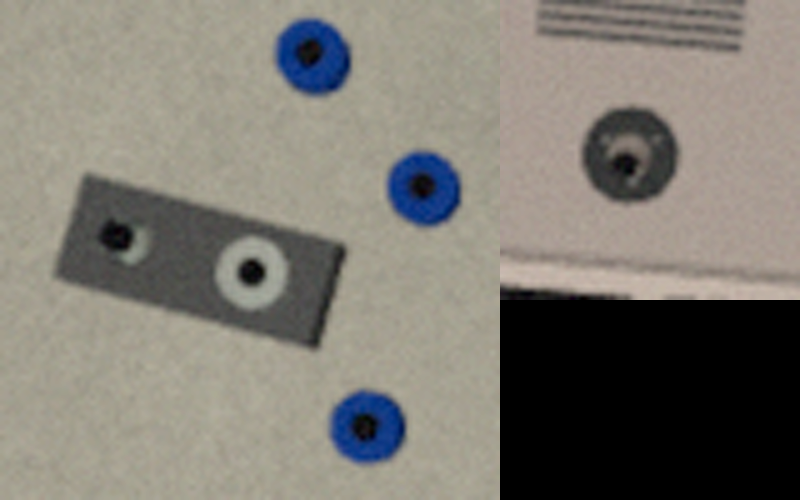

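The crop shows a silver-grey collar in the stand at (231,234). The blue ones are look-alikes, and the dark stopper at (205,227) is the plain vial. The port ring is at (351,201), with faint pins on it. Next I measure the ring and move to hover over the cell.

```bash
python3 - <<'E'
from h import *
z=np.load('pics/top0.npz');p,d=z['p'],z['d']
W=world('top',d)
s=W[180:222,330:372].reshape(-1,3); c=p[180:222,330:372].reshape(-1,3).astype(int).sum(1)
m=(c<300)
ray=(abs(s[:,2]-.1)<.006)
for nm,k in [('dark',m),('z',(s[:,2]>.0965)&(s[:,2]<.115)&m)]:
    q=s[k]; print(nm,k.sum(),cv2.minEnclosingCircle(q[:,:2].astype(np.float32)),q.mean(0))
# image ellipse of dark blob
g=cv2.resize(cv2.cvtColor(p[175:227,325:377],cv2.COLOR_BGR2GRAY),None,fx=8,fy=8,interpolation=cv2.INTER_CUBIC)
t,bw=cv2.threshold(g,0,255,cv2.THRESH_OTSU|cv2.THRESH_BINARY_INV)
cs,_=cv2.findContours(bw,cv2.RETR_EXTERNAL,cv2.CHAIN_APPROX_NONE)
k=[c for c in cs if cv2.pointPolygonTest(c,(208,208),False)>=0 or 1]; k=max(k,key=cv2.contourArea)
e=cv2.fitEllipse(k);print(e)
u=(e[0][0]+.5)/8-.5+325;v=(e[0][1]+.5)/8-.5+175
ci=robot.camera_info('top');K=ci['K'];E=np.linalg.inv(ci['extrinsics'])
r=E[:3,:3]@[(u-K[0,2])/K[0,0],(v-K[1,2])/K[1,1],1];o=E[:3,3]
print(u,v,o+r*(.1-o[2])/r[2])
E
python3 -m inch '-20 37 0 1.56 0;-20 37 0 1.56 0;-20 37 0 1.56 0;-20 37 0 1.56 0;-20 37 0 1.56 0;-20 37 0 1.56 0;-20 37 0 1.56 0;-20 37 0 1.56 0;-20 37 0 1.56 0;-20 37 0 1.56 0;-20 37 0 1.56 0;-20 37 0 1.56 0;-20 37 0 1.56 0;-20 37 0 1.56 0;-20 37 0 1.56 0;-20 37 0 1.56 0'
```

```text
dark 390 ((0.4761205315589905, -0.11584710329771042), 0.1758822202682495) [ 0.55261946 -0.14748684  0.09203428]
z 196 ((0.5573434829711914, -0.15997272729873657), 0.08114343881607056) [ 0.55328515 -0.14769056  0.10103409]
((208.13958740234375, 207.86871337890625), (154.15538024902344, 154.8712921142578), 23.448396682739258)
350.57994842529297 200.54608917236328 [ 0.55527221 -0.14885706  0.1       ]
time: 1.48
tool_pos: [0.4544, 0.2289, 0.1804]
ee_rot: [3.14, 0.0, -0.278]
wrist_force: [0.8, -0.7, -0.3]
width: 0.0938
```

Run:
```python
from h import *
p,d,o=snap('wrist','wrist1'); print(o['tool_pos'],o['ee_rot'])
```

```text
[0.45442172 0.22888655 0.1804497 ] [ 3.13965710e+00  4.82624300e-04 -2.78262953e-01]
```

View pics/wrist1.png

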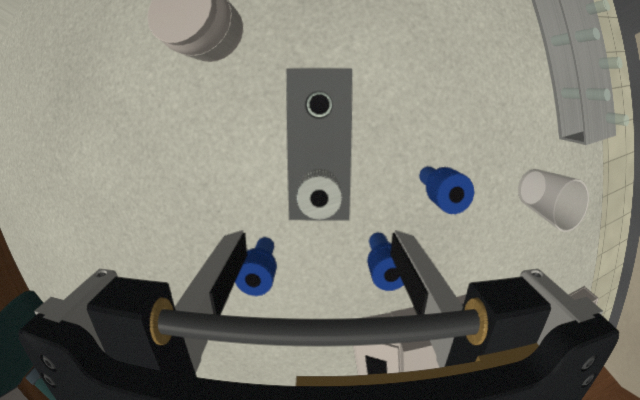

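The collar top is at (319,198), the plain stopper at (319,104), and the blue cells are on either side below.

```bash
cat >> h.py <<'E'
def wworld(d,pos,rot,tool=False):
    c=robot.camera_info('wrist');K=c['K'];M=c['mount'];f=K[0,0]
    v,u=np.mgrid[0:d.shape[0],0:d.shape[1]]
    x=(u-K[0,2])/f;y=(v-K[1,2])/f;th=np.hypot(x,y);s=np.where(th>1e-9,np.tan(th)/np.maximum(th,1e-9),1)
    P=np.stack([x*s*d,y*s*d,d],-1)@M[:3,:3].T+M[:3,3]
    if tool: return P
    return P@R.from_euler('xyz',rot).as_matrix().T+pos
def fitc(q):
    A=np.c_[2*q[:,:2],np.ones(len(q))];s=np.linalg.lstsq(A,(q[:,:2]**2).sum(1),rcond=None)[0];return s[:2],np.sqrt(s[2]+s[0]**2+s[1]**2)
E
python3 - <<'E'
from h import *
z=np.load('pics/wrist1.npz');d=z['d'];T=wworld(d,z['pos'],z['rot'],True);W=wworld(d,z['pos'],z['rot'])
k=np.zeros(d.shape,bool);k[165:235,285:355]=1;k&=(W[...,2]>.09)&(W[...,2]<.102)
print(W[185,330],k.sum());q=T[k];print('tool mean',q.mean(0),cv2.minEnclosingCircle(q[:,:2].astype(np.float32)))
q=W[k];print('world',q.mean(0),cv2.minEnclosingCircle(q[:,:2].astype(np.float32)))
E
```

```text
[0.46890672 0.23686986 0.09581759] 1582
tool mean [0.00112465 0.00012179 0.08479958] ((0.0008121624123305082, 0.001233550370670855), 0.022995498031377792)
world [0.45538522 0.22831394 0.09564998] ((0.4547775387763977, 0.22732414305210114), 0.022994549944996834)
```

```bash
python3 -m inch '0.1 0.05 4 0 0;0.1 0.05 8 0 0;0.1 0.05 10 0 0;0.1 0.05 11 0 0;0.1 0.05 11.7 0 0;0.1 0.05 11.7 0 0;0.1 0.05 11.7 0 1;0.1 0.05 11.7 0 1;0.1 0.05 11.7 0 1;0.1 0.05 11.7 0 1;0.1 0.05 11.7 0 1;0.1 0.05 11.7 0 1;0.1 0.05 11.7 0 1;0.1 0.05 11.7 0 1;0.1 0.05 11.7 0 1;0.1 0.05 11.7 0 1'
```

```text
time: 2.87
tool_pos: [0.4551, 0.2281, 0.0636]
ee_rot: [3.14, 0.0, -0.278]
wrist_force: [0.6, 0.6, 0.1]
width: 0.0426
```

```bash
python3 -m inch '0 0 -1 0 1;0 0 -3 0 1;0 0 -6 0 1;0 0 -9 0 1;0 0 -12 0 1;0 0 -13 0 1;0 0 -13 0 1;0 0 -13 0 1'
python3 - <<'E'
from h import *
o=robot.get_obs();t=np.array([.5545,-.149])-o['tool_pos'][:2]
y=o['ee_rot'][2];print(o['width'],o['wrist_force'],o['joint_positions'],'tx,ty',t@[np.cos(y),np.sin(y)],t@[np.sin(y),-np.cos(y)])
E
```

```text
time: 3.53
tool_pos: [0.4551, 0.2282, 0.193]
ee_rot: [3.14, 0.001, -0.278]
wrist_force: [0.2, -0.4, -2.9]
width: 0.0433
0.043250074649016625 [ 0.1845286  -0.36191454 -2.88226112] [ 3.54312426e-01 -4.68324919e-03  1.44284250e+00 -1.27923615e-03
  1.70511728e+00  6.32488851e-01] tx,ty 0.1992218408675984 0.3353589499244081
```

```bash
python3 -m inch '2 4 0 0 1;5 8 0 0 1;8 13 0 0 1;11 19 0 0 1;14 25 0 0 1;16 30 0 0 1;18 35 0 0 1;19 38 0 0 1;19.5 41 0 0 1;19.9 42.5 0 0 1;19.9 42.5 0 0 1;19.9 42.5 0 0 1;19.9 42.5 0 0 1;19.9 42.5 0 0 1;19.9 42.5 0 0 1'
python3 - <<'E'
from h import *
p,d,o=snap('wrist','wrist2'); print(o['tool_pos'],o['ee_rot'])
E
```

```text
time: 4.78
tool_pos: [0.5291, -0.2335, 0.1921]
ee_rot: [3.141, 0.004, -0.277]
wrist_force: [-0.2, 0.3, -1.5]
width: 0.0432
[ 0.52911792 -0.23345251  0.19205751] [ 3.14126503  0.00381098 -0.27721783]
```

View pics/wrist2.png

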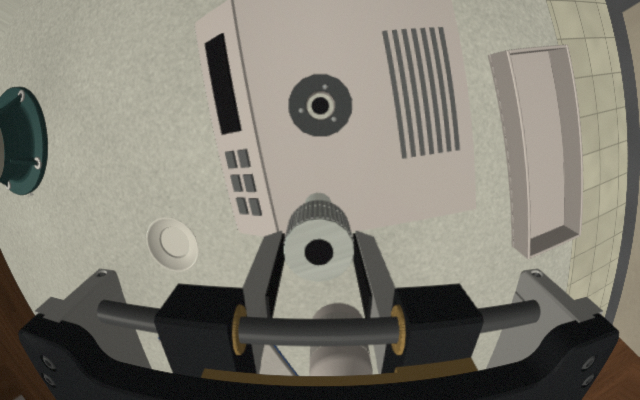

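The ring is at (320,105), with pins at (302,110), (324,87) and (335,118). The held collar is at (319,240).

Run:
```python
from h import *
z=np.load('pics/wrist2.npz');p,d=z['p'],z['d'];T=wworld(d,z['pos'],z['rot'],True);W=wworld(d,z['pos'],z['rot'])
g=p.astype(int).sum(2)
k=np.zeros(d.shape,np.uint8);k[65:145,280:360]=1
k=(k>0)&(g<270)
print('ring depth z',np.median(W[k][:,2]),k.sum())
cs,_=cv2.findContours(k.astype(np.uint8),cv2.RETR_EXTERNAL,cv2.CHAIN_APPROX_NONE);c=max(cs,key=cv2.contourArea)[:,0]
zt=z['pos'][2]-.1
ci=robot.camera_info('wrist');K=ci['K'];M=ci['mount'];f=K[0,0]
Rw=R.from_euler('xyz',z['rot']).as_matrix()
def ray(u,v,zw):
    x=(u-K[0,2])/f;y=(v-K[1,2])/f;th=np.hypot(x,y);r=np.array([x/th*np.sin(th),y/th*np.sin(th),np.cos(th)])
    r=Rw@(M[:3,:3]@r);o=Rw@M[:3,3]+z['pos'];return o+r*(zw-o[2])/r[2]
q=np.array([ray(u,v,.1) for u,v in c]);print('world ring',fitc(q));cen=fitc(q)[0]
# bore ellipse by pins
for u,v in [(302,110),(324,87),(335,118)]:
    w=ray(u,v,.109);print('pin',w,np.degrees(np.arctan2(*(w[:2]-cen)[::-1])),np.hypot(*(w[:2]-cen)))
y=z['rot'][2];t=cen-z['pos'][:2];print('tx,ty',t@[np.cos(y),np.sin(y)],t@[np.sin(y),-np.cos(y)])
# held cell in tool frame
k=np.zeros(d.shape,bool);k[195:290,270:370]=1
top=k&(T[...,2]<-.02)&(T[...,2]>-.042); print('tz',np.median(T[230:240,315:325,2]));q=T[top];print('collar top',len(q),fitc(q[::1]) ,cv2.minEnclosingCircle(q[:,:2].astype(np.float32)),q.mean(0))
A=np.c_[q[:,:2],np.ones(len(q))]; print('plane',np.linalg.lstsq(A,q[:,2],rcond=None)[0])
cv2.imwrite('pics/ringcrop.png',cv2.resize(p[60:290,230:410],None,fx=2.5,fy=2.5,interpolation=cv2.INTER_CUBIC))
```

```text
ring depth z 0.09959763771275931 2560
world ring (array([ 0.55471935, -0.14947311]), np.float64(0.02903677016503096))
pin [ 0.53777385 -0.14958362  0.109     ] -179.62635922399096 0.01694586345157878
pin [ 0.56285249 -0.1346583   0.109     ] 61.23380557228161 0.01690048853337659
pin [ 0.56474682 -0.16494699  0.109     ] -57.05573518895963 0.01843884596662863
tx,ty 0.00164044575020877 -0.08777973242003968
tz -0.032018347129003186
collar top 4320 (array([ 0.00081929, -0.00210919]), np.float64(0.01710552325671426)) ((0.0011162228183820844, -0.008234403096139431), 0.03040257841348648) [ 0.00067759 -0.00281504 -0.03177882]
plane [-0.0002229  -0.06319078 -0.03195655]
```

View pics/ringcrop.png

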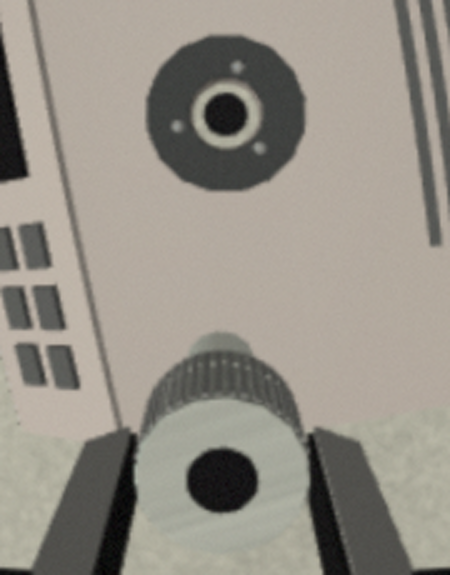

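Run:
```python
from h import *
z=np.load('pics/wrist2.npz');p,d=z['p'],z['d'];T=wworld(d,z['pos'],z['rot'],True)
k=np.zeros(d.shape,bool);k[212:282,282:356]=1
ok=k&(T[...,2]<-.025)&(T[...,2]>-.042)&(abs(T[...,0])<.0225)
q=T[ok]
for i in range(6):
    a=np.linalg.lstsq(np.c_[q[:,:2],np.ones(len(q))],q[:,2],rcond=None)[0]
    r=q[:,2]-np.c_[q[:,:2],np.ones(len(q))]@a; q=q[abs(r)<max(.0015,2*r.std())]
print(len(q),a,r.std(),cv2.minEnclosingCircle(q[:,:2].astype(np.float32)))
for y in np.arange(-.028,.026,.004):
    m=abs(q[:,1]-y)<.002
    if m.sum()>5: print(round(y,3),m.sum(),np.median(q[m,2]).round(4),q[m,0].min().round(4),q[m,0].max().round(4))
# vial foot pixels
s=T[190:206,308:330].reshape(-1,3);print(s[::40].round(3))
```

```text
3415 [ 0.00697023 -0.00042858 -0.03217508] 0.0005994088905465835 ((0.00042719035991467535, -0.0006682818639092147), 0.023269666358828545)
-0.02 139 -0.032 -0.0097 0.011
-0.016 301 -0.032 -0.0146 0.0172
-0.012 349 -0.0321 -0.0184 0.0185
-0.008 420 -0.0322 -0.0214 0.0222
-0.004 393 -0.0323 -0.0206 0.0222
0.0 389 -0.0323 -0.0206 0.022
0.004 386 -0.0324 -0.0208 0.0223
0.008 343 -0.0322 -0.0204 0.0224
0.012 311 -0.0321 -0.0179 0.0199
0.016 253 -0.0321 -0.0168 0.0168
0.02 131 -0.032 -0.0111 0.0125
[[-0.01  -0.003  0.101]
 [ 0.008 -0.001  0.102]
 [ 0.004 -0.011  0.058]
 [ 0.    -0.011  0.053]
 [-0.003 -0.011  0.047]
 [-0.006 -0.01   0.044]
 [ 0.009 -0.009  0.045]
 [ 0.005 -0.021  0.002]
 [ 0.002 -0.021 -0.005]]
```

```bash
python3 -m inch '0.1 -3 0 0 1;0.1 -6 0 0 1;0.1 -8 0 0 1;0.1 -8.7 0 0 1;0.1 -8.7 0 0 1;0.1 -8.7 0 0 1;0.1 -8.7 1 0 1;0.1 -8.7 2 0 1;0.1 -8.7 2.3 0 1;0.1 -8.7 2.3 0 1'
python3 - <<'E'
from h import *
o=robot.get_obs();t=np.array([.5548,-.1495])-o['tool_pos'][:2]
y=o['ee_rot'][2];print(o['width'],o['joint_positions'],o['ee_rot'],'tx,ty',t@[np.cos(y),np.sin(y)]-.0005,t@[np.sin(y),-np.cos(y)]+.0005)
p,d,o=snap('side','side3');cv2.imwrite('pics/side3c.png',cv2.resize(p[130:250,270:400],None,fx=4,fy=4,interpolation=cv2.INTER_CUBIC))
E
```

```text
time: 5.67
tool_pos: [0.5526, -0.1502, 0.167]
ee_rot: [3.141, 0.007, -0.278]
wrist_force: [-0.4, 0.1, -2.0]
width: 0.043
0.04301195053566864 [-3.63633004e-01  1.46767369e-01  1.33313309e+00 -1.22158421e-03
  1.66876118e+00 -8.59263328e-02] [ 3.14098724  0.00714724 -0.27782402] tx,ty 0.0014235292574787707 -0.0007981349517070498
```

View pics/side3c.png

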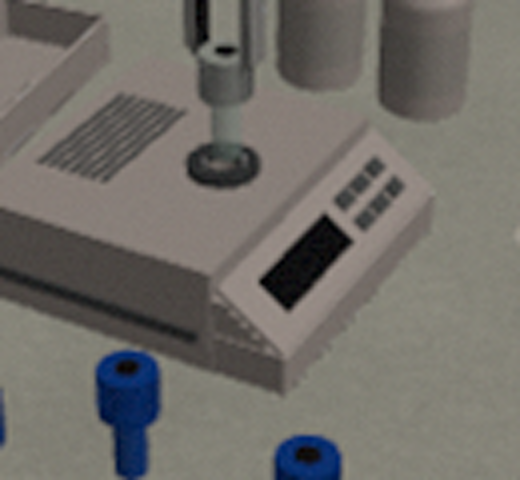

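The vial hangs upright just over the port ring, at about (320,170) in the full side view. I trim the centring, then lower.

```bash
python3 -m inch '0.15 -0.08 0 0 1;0.15 -0.08 0 0 1;0.15 -0.08 0 0 1'
python3 - <<'E'
from h import *
o=robot.get_obs();t=np.array([.5548,-.1495])-o['tool_pos'][:2]
y=o['ee_rot'][2];print(o['tool_pos'],o['ee_rot'],'tx,ty',t@[np.cos(y),np.sin(y)]-.0005,t@[np.sin(y),-np.cos(y)]+.0005)
E
```

```text
time: 5.97
tool_pos: [0.555, -0.1502, 0.1683]
ee_rot: [3.141, 0.005, -0.278]
wrist_force: [-0.0, 0.0, -1.2]
width: 0.043
[ 0.55499705 -0.15020635  0.16832581] [ 3.1408667   0.00498644 -0.27796045] tx,ty -0.0008833081658467291 -0.0001251690174754247
```

```bash
python3 -m inch '-0.07 0 0.4 0 1;-0.07 0 0.8 0 1;-0.07 0 1.2 0 1;-0.07 0 1.5 0 1;-0.07 0 1.5 0 1;-0.07 0 1.5 0 1'
python3 - <<'E'
from h import *
o=robot.get_obs();t=np.array([.5548,-.1495])-o['tool_pos'][:2]
y=o['ee_rot'][2];print(o['tool_pos'],o['ee_rot'],o['wrist_force'],o['wrist_torque'],'tx,ty',t@[np.cos(y),np.sin(y)]-.0005,t@[np.sin(y),-np.cos(y)]+.0005)
E
```

```text
time: 6.47
tool_pos: [0.554, -0.1499, 0.1528]
ee_rot: [3.141, 0.006, -0.278]
wrist_force: [-0.1, -0.2, -1.5]
width: 0.0432
[ 0.55400624 -0.14986959  0.15281007] [ 3.14095462  0.00591533 -0.27786066] [-0.13170668 -0.15476549 -1.48038577] [-0.0399515   0.0616814  -0.00605958] tx,ty 0.00016194075881238517 -7.314546849331092e-05
```

The foot is inside the bore with no contact force. I carry on down to just above the pins.

```bash
python3 -m inch '0 0 0.8 0 1;0 0 1.6 0 1;0 0 2.4 0 1;0 0 3.0 0 1;0 0 3.4 0 1;0 0 3.4 0 1;0 0 3.4 0 1'
python3 - <<'E'
from h import *
o=robot.get_obs();t=np.array([.5548,-.1495])-o['tool_pos'][:2]
y=o['ee_rot'][2];print(o['tool_pos'],o['ee_rot'],o['wrist_force'],o['wrist_torque'],o['joint_positions'][5],'tx,ty',t@[np.cos(y),np.sin(y)]-.0005,t@[np.sin(y),-np.cos(y)]+.0005)
E
```

```text
time: 7.05
tool_pos: [0.5536, -0.1497, 0.1184]
ee_rot: [3.141, 0.007, -0.278]
wrist_force: [0.9, 1.2, -1.4]
width: 0.0431
[ 0.55356793 -0.14972369  0.11838971] [ 3.14102571  0.0068012  -0.27783234] [ 0.90802821  1.17734436 -1.42562623] [-0.10051813  0.03685926  0.00979547] -0.08443251462584273 tx,ty 0.0006234733203970522 -5.303290468367471e-05
```

```bash
python3 -m inch '0.06 0 0.2 0 1;0.06 0 0.35 0 1;0.06 0 0.45 0 1;0.06 0 0.5 0 1;0.06 0 0.5 0 1'
python3 - <<'E'
from h import *
o=robot.get_obs();t=np.array([.5548,-.1495])-o['tool_pos'][:2]
y=o['ee_rot'][2];print(o['tool_pos'],o['ee_rot'],o['wrist_force'],o['wrist_torque'],o['joint_positions'][5],'tx,ty',t@[np.cos(y),np.sin(y)]-.0005,t@[np.sin(y),-np.cos(y)]+.0005)
E
```

```text
time: 7.47
tool_pos: [0.5543, -0.15, 0.1143]
ee_rot: [3.141, 0.006, -0.278]
wrist_force: [-1.3, 0.5, 2.8]
width: 0.0431
[ 0.55430953 -0.15004723  0.11430594] [ 3.14079088  0.00572435 -0.27791455] [-1.25923467  0.51286583  2.82817429] [0.03496019 0.2897292  0.00501701] -0.08431602554479077 tx,ty -0.00017848513818948647 -0.00016078990782138626
```

Contact on the pins is at TCP z 0.1143, with about 4 N. Now I turn in small steps under a light push.

```bash
cat > s.py <<'E'
from h import *
o=robot.get_obs();t=np.array([.5548,-.1495])-o['tool_pos'][:2]
y=o['ee_rot'][2];print(o['tool_pos'],o['ee_rot'],o['wrist_force'],o['wrist_torque'],o['joint_positions'][5],'tx,ty cm',100*(t@[np.cos(y),np.sin(y)]-.0005),100*(t@[np.sin(y),-np.cos(y)]+.0005))
E
python3 -m inch '0 0 0.2 0.05 1;0 0 0.2 0.1 1;0 0 0.2 0.15 1;0 0 0.2 0.2 1;0 0 0.2 0.25 1;0 0 0.2 0.3 1'; python3 s.py
```

```text
time: 7.97
tool_pos: [0.556, -0.1499, 0.1142]
ee_rot: [3.141, 0.001, -0.58]
wrist_force: [0.8, 1.4, 3.5]
width: 0.0427
[ 0.55601821 -0.14989604  0.11421602] [ 3.14141076e+00  9.96779696e-04 -5.79773538e-01] [0.77846642 1.42184267 3.5302594 ] [ 0.15998922 -0.1641977   0.07366692] 0.21797489443116091 tx,ty cm -0.17361079350142597 0.08360541845607052
```

```bash
python3 -m inch '-0.1 0.05 0.2 0.05 1;-0.1 0.05 0.2 0.1 1;-0.1 0.05 0.2 0.15 1;-0.1 0.05 0.2 0.2 1;-0.1 0.05 0.2 0.25 1;-0.1 0.05 0.2 0.3 1'; python3 s.py
```

```text
time: 8.47
tool_pos: [0.5564, -0.1499, 0.1142]
ee_rot: [-3.139, -0.003, -0.882]
wrist_force: [0.4, 0.5, 4.2]
width: 0.0431
[ 0.55640889 -0.14987362  0.11418213] [-3.13926061e+00 -2.55218370e-03 -8.81776969e-01] [0.43847753 0.52022068 4.21700961] [0.07796453 0.03888793 0.09710159] 0.5197738633084097 tx,ty cm -0.181128663990157 0.1504311518944212
```

```bash
python3 -m inch '-0.15 0.15 0.2 0.05 1;-0.15 0.15 0.2 0.1 1;-0.15 0.15 0.2 0.15 1;-0.15 0.15 0.2 0.2 1;-0.15 0.15 0.2 0.25 1;-0.15 0.15 0.2 0.3 1'; python3 s.py
```

```text
time: 8.97
tool_pos: [0.5556, -0.1505, 0.1142]
ee_rot: [-3.136, -0.005, -1.184]
wrist_force: [-0.1, -0.5, 3.6]
width: 0.0434
[ 0.55561682 -0.15050389  0.11419649] [-3.13565347 -0.00524734 -1.18428407] [-0.07469719 -0.50529862  3.64636662] [-0.16625412  0.14884853  0.05774379] 0.8211164738909746 tx,ty cm -0.17377397746948947 0.08781410360661668
```

```bash
python3 -m inch '-0.08 0.08 0.2 0.05 1;-0.08 0.08 0.2 0.1 1;-0.08 0.08 0.2 0.15 1;-0.08 0.08 0.2 0.2 1;-0.08 0.08 0.2 0.25 1;-0.08 0.08 0.2 0.3 1'; python3 s.py
```

```text
time: 9.47
tool_pos: [0.5557, -0.1509, 0.1141]
ee_rot: [-3.131, -0.006, -1.487]
wrist_force: [-0.8, -0.4, 4.5]
width: 0.0428
[ 0.55571944 -0.15086596  0.11414552] [-3.13095429 -0.00560606 -1.48673511] [-0.8054239  -0.40386602  4.4925444 ] [-0.23152576  0.2387494   0.05828543] 1.1234693206305144 tx,ty cm -0.19383357116914485 0.13015061724069243
```

```bash
python3 -m inch '-0.12 0.08 0.2 0.05 1;-0.12 0.08 0.2 0.1 1;-0.12 0.08 0.2 0.15 1;-0.12 0.08 0.2 0.2 1;-0.12 0.08 0.2 0.25 1;-0.12 0.08 0.2 0.3 1'; python3 s.py
```

```text
time: 9.97
tool_pos: [0.5551, -0.1499, 0.1125]
ee_rot: [-3.129, -0.002, -1.789]
wrist_force: [-1.0, 0.2, -2.3]
width: 0.0431
[ 0.55506866 -0.14992109  0.1125026 ] [-3.12887548e+00 -2.38308745e-03 -1.78926865e+00] [-1.00057962  0.17644224 -2.26191152] [0.01051392 0.19810608 0.01166701] 1.427217213824495 tx,ty cm -0.08528507896659641 0.08535432191984474
```

The force vanished and z fell to 0.1125, so the keyways are on the pins. I now push straight down.

```bash
python3 -m inch '-0.03 0.03 0.15 0 1;-0.05 0.05 0.3 0 1;-0.05 0.05 0.4 0 1;-0.05 0.05 0.4 0 1'; python3 s.py
```

```text
time: 10.3
tool_pos: [0.5552, -0.1497, 0.1093]
ee_rot: [-3.127, -0.003, -1.789]
wrist_force: [-0.0, -1.0, 3.4]
width: 0.0429
[ 0.5551662  -0.14969793  0.10927806] [-3.12729557e+00 -2.98159925e-03 -1.78869570e+00] [-0.03292829 -0.97183511  3.35940478] [-0.12418993  0.22849888 -0.0189841 ] 1.4273190040281967 tx,ty cm -0.06140810723277302 0.09003247651792004
```

```bash
python3 -m inch '-0.03 0.03 0.15 0 1;-0.03 0.03 0.3 0 1;-0.03 0.03 0.4 0 1;-0.03 0.03 0.4 0 1;-0.03 0.03 0.4 0 1'; python3 s.py
```

```text
time: 10.72
tool_pos: [0.5553, -0.1497, 0.1062]
ee_rot: [-3.126, -0.004, -1.789]
wrist_force: [-0.7, -1.0, 4.6]
width: 0.0432
[ 0.55531004 -0.14974569  0.10623742] [-3.12584792 -0.00361282 -1.78858397] [-0.72195716 -1.04074035  4.62965984] [-0.13795957  0.30023556 -0.05633771] 1.4275079952382124 tx,ty cm -0.0629687332771542 0.10510753038495899
```

```bash
python3 -m inch '0 0 0.1 0 1;0 0 0.2 0 1;0 0 0.25 0 1;0 0 0.25 0 1;0 0 0.25 0 1'; python3 s.py
```

```text
time: 11.13
tool_pos: [0.5556, -0.1499, 0.1057]
ee_rot: [-3.124, -0.004, -1.788]
wrist_force: [-3.7, 0.2, 8.1]
width: 0.0433
[ 0.55564348 -0.14989674  0.10570115] [-3.12404546 -0.00391414 -1.78847875] [-3.68679408  0.24974568  8.065431  ] [ 0.18241034  0.63144674 -0.07996565] 1.4273853366898748 tx,ty cm -0.07052088107541146 0.1409257403255293
```

```bash
python3 -m inch '-0.05 0.1 0.15 0 1;-0.05 0.1 0.3 0 1;-0.05 0.1 0.35 0 1;-0.05 0.1 0.35 0 1;-0.05 0.1 0.35 0 1;-0.05 0.1 0.35 0 1'; python3 s.py
python3 - <<'E'
from h import *
p,d,o=snap('side','side4');cv2.imwrite('pics/side4c.png',cv2.resize(p[130:220,270:380],None,fx=5,fy=5,interpolation=cv2.INTER_CUBIC))
p,d,o=snap('wrist','wrist4');T=wworld(d,o['tool_pos'],o['ee_rot'],True);W=wworld(d,o['tool_pos'],o['ee_rot'])
print('collar tz',np.median(T[225:237,310:330,2]),'top world z',np.median(W[225:237,310:330,2]))
E
```

```text
time: 11.63
tool_pos: [0.5557, -0.1499, 0.1057]
ee_rot: [-3.12, -0.005, -1.788]
wrist_force: [-2.8, -0.7, 12.2]
width: 0.0432
[ 0.55574134 -0.14986525  0.10566462] [-3.11989651 -0.00501036 -1.78846411] [-2.75004619 -0.67552918 12.24766534] [-0.01625218  0.84640701 -0.07339435] 1.4278148823804355 tx,ty cm -0.06533439257980415 0.14980074421048845
collar tz -0.03190189412285997 top world z 0.13784224130054842
```

View pics/side4c.png

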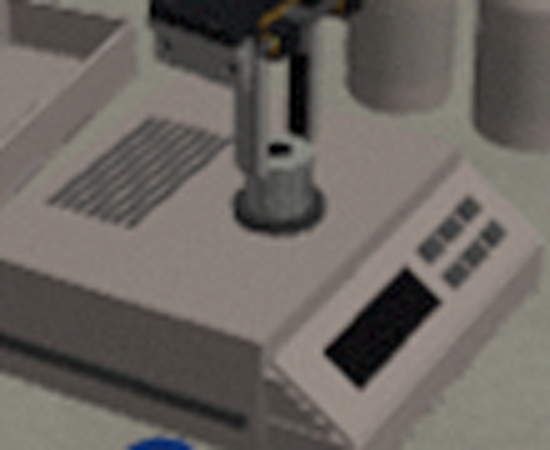

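View pics/wrist4.png

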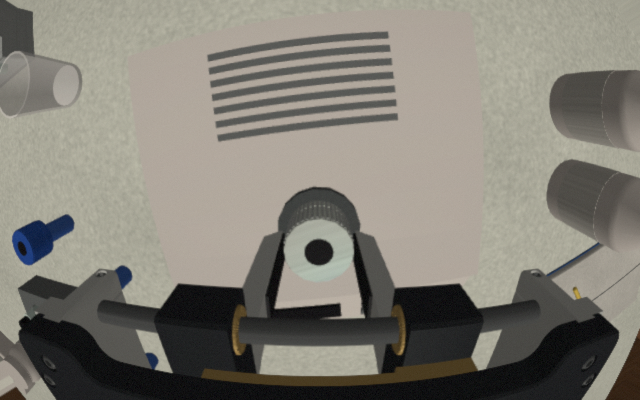

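The collar lies flat on the ring with no gap, at about (325,165) in the side view. Its top reads z = 0.138, as expected when home, and extra push doesn't lower it. I hand it in while it is held and pushed.

```bash
python3 s.py; python3 -c "
from bench import robot
print(robot.close_job())"
```

```text
[ 0.55572724 -0.14981705  0.10567567] [-3.11994336 -0.00504239 -1.78837344] [-2.92414577  0.73888128 11.73129678] [ 0.03065915  0.79567522 -0.07215224] 1.4278207271564833 tx,ty cm -0.060941968320313615 0.14738170733098377
the job is handed in; nothing more can be done
None
```

I moved the silver-collared cell from the stand to the photometer well and rested its collar on the pins. I then turned it about 86° under a light push until the keyways dropped over them. I pushed it home and handed the job in at about 11.7 s, with the gripper still holding and pressing it.

- **Seated:** The collar top read z = 0.138 m, which is exactly the home height. The fingertips stopped at 0.1057 m, as predicted, and about 5 N more push did not lower them. The final downward push was about 12–13 N. I couldn't read the ejector joint directly; its travel is inferred from these heights.
- **Disagreements:** The fingers ended about 1 mm off my estimate of the well's centre, and the gripper was tilted about 0.02 rad. A sideways force of about 3 N remained. I expect all of this to fall within the limits, though I didn't measure the cell's own centring or tilt at the end.
- **Bystanders:** I felt no unexpected contact. The beaker and both white bottles stood upright in the last wrist picture. I did not re-measure any of the bystanders, and I took no final top view.

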